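# Clear the batch code and hold the scanner over it

### The arm

A 7-joint arm with a two-finger parallel gripper is mounted at the origin on the work surface. World frame = base frame: x ahead of the robot, y to its left, z up, the work surface at z = 0. Lengths are in mm, angles in rad, forces in N, time in s.
With the tool pointing down it reaches from about 425 to 875 mm from the base axis. Payload 8.4 kg.
Tool frame: the origin (TCP) lies midway between the tips of the shut fingers; the grasp point (between the pads) lies 19 mm behind it (arm.grasp_offset is the z of the grasp point in the tool frame, in mm); z points along the fingers, y is the line along which they close (so a half turn about z gives the same grasp; the last joint's range is limited). The gripper opens to 85 mm and grips with 20 to 120 N. Pads are 22 mm wide; open, the fingers measure 114 mm over their backs; the gripper's body (76 mm by 85 mm) begins 54 mm behind the grasp point. The pads swing forward as they close: fully open they stand 13 mm farther back than shut.
Start: joints at [-1.398, 0.333, 0.04, 1.465, -0.013, 1.343, -0.059], TCP at [174.505, 626.109, 231.308] pointing down, gripper open.
Joint ranges: [-2.58, 2.58], [-0.38, 2.09], [-1.3, 1.39], [0.25, 2.4], [-1.5, 4.64], [0.08, 2.09], [-2.65, 2.65]. Speed limits (rad/s): [2.22, 2.22, 2.79, 2.79, 3.14, 3.14, 3.14].

### API

Orientations are given as a unit quaternion [x, y, z, w].
In Python, from rig import get_obs, cams, arm gives the robot as it stands. The module is installed in compiled form; this text tells all that it offers.
- The arm moves only by the tool send_rows, never from a script. Its argument "motion" is a list that holds one entry, the list of rows, each a list of 5 numbers: the shift along the world's x, y, z in mm, then the turn about the world's z in rad, then the gripper command: -1 is shut, 1 is fully open, values between are in proportion. In form: [[[x, y, z, twist, gripper], ...]]. A call has 1 to 12 rows; each row shifts and turns the commanded pose from where the row before left it; what a row does not reach is not made up. A row lasts 1/8 s, in which the tool goes at most 62.5 mm and 10.7 degrees, less where a joint would pass 70% of its speed; a pose out of reach is approached as far as the arm can. A call is refused whole if a number of a shift passes 62.5 or a number of a turn 0.188, either way. A call with a gripper value outside its range is refused whole. The fingers move at their own pace and stop on an object; "force" is the grip in N (left out, the last holds). Time passes only in rows, so rows that do not move let the fingers close. It gives the time, the measured TCP pose, the force, the opening and the grip force at its end, in the units of the state.
- get_obs(): the state, without advancing time (a new reading comes with each control period).
- cams.read_camera(name): name is "scene" or "top" or "wrist"; returns the picture (420x560x3 uint8, blue, green, red); there is no depth.
- cams.camera_params(name): a dict with "fov_y" (degrees; the focal length in pixels is half the picture's height over the tangent of half this angle, whatever the lens; pixels are square), "cx", "cy" (the principal point, pixels), "k1" (the pictures are not rectified: a ray, as slopes to the right and down, at radius r is drawn at 1 + k1 r^2 times it, then the intrinsics apply), "extrinsics" (4x4, takes a point from world to camera coordinates). Camera axes: x right, y up, looking along -z (the intrinsics and any distortion apply to the point x, -y, -z); pixel columns grow to the right and rows downward; lengths in mm; the calibration is good to about 2 mm. A picture is of the moment at which its call begins: read the wrist's pose just before it. camera_params takes no time and is no camera call; for the wrist camera it gives the pose at the moment of the call.
- arm.finish_job(): hands the job in; it is judged then, once.
The state is a dict: "time": time; "qpos": joint angles; "qvel": joint speeds; "tau": joint torques, N m; "tool_pos": TCP position; "tool_rot": TCP orientation; "contact_force": force on the tool from outside, world axes, zero at the start; "moment": the same for the moment, N m; "opening": finger opening in mm; "gripper_force": force on a finger pad.
Only numpy, scipy, OpenCV 4.12 (cv2) and the standard library are available. Lean on these libraries where they do the work, as an engineer would, in place of code of your own. Each camera call takes 0.05 s, during which the arm holds its last target. There are 200 camera calls.

### The job

Chips of pressed tea cover the printed code on the white plate: sweep all four completely off the plate onto the table with the scraper block (do not touch the chips with the gripper), and set the scraper down on the table clear of the plate. Then draw the hand scanner up out of its holder, turn it so that its window looks down at the code, at most 45 degrees off straight down, and finish still holding it steady in the air, the window about 15 cm from the middle of the code and pointing at it. Leave the tin, the jar and the bowl where they are.

Things in the scene. Friction and masses are not known exactly. Their poses are not given: they have to be found in the camera images.
- plate: fixed white square plate, 140 x 140 mm, 5 mm thick, flat on the table, with a black-and-white printed code 80 x 80 mm in its middle. Origin: centre of its underside, on the table; x and y along its edges, z up
- code (a point): middle of the printed code, on the plate's top face (5 mm above the table)
- chip0: loose dark brown chip of pressed tea, 30 x 22 x 14 mm (x, y, z), about 10 g, lying flat on the plate at the start, within 57 mm of the plate's middle lines. Origin: centre of its underside
- chip1: loose dark brown chip of pressed tea, 30 x 22 x 14 mm (x, y, z), about 10 g, lying flat on the plate at the start, within 57 mm of the plate's middle lines. Origin: centre of its underside
- chip2: loose dark brown chip of pressed tea, 30 x 22 x 14 mm (x, y, z), about 10 g, lying flat on the plate at the start, within 57 mm of the plate's middle lines. Origin: centre of its underside
- chip3: loose dark brown chip of pressed tea, 30 x 22 x 14 mm (x, y, z), about 10 g, lying flat on the plate at the start, within 57 mm of the plate's middle lines. Origin: centre of its underside
- scraper: loose scraper block standing on the table: 28 mm thick (x), 140 mm wide (y), 64 mm tall (z), wood above a 14 mm black rubber foot, about 0.17 kg. Origin: centre of its underside. Gripped across its 28 mm thickness near the top, its broad face sweeps the plate
- holder: fixed grey holder: upright open-topped socket, 54 x 50 mm outside, 42 x 38 mm inside, rim 70 mm above the table, inner floor 6 mm above the table, on a flange 100 x 92 x 6 mm. Origin: centre of its underside, on the table
- scanner: loose black hand scanner, yellow nose, 0.18 kg, upright in the holder. Handle 34 x 30 mm (x, y), 105 mm long, loose in the socket, foot on its floor. Head on top: 44 mm wide (y), x -55 (nose, window) to +35 mm, z 105 to 145 mm; grip it from above across the 44 mm and draw up 64 mm or more. Origin: centre of the foot; z up the handle; window looks along -x, at the start roughly to the robot
- scanner_window (a point): centre of the scanner's window, at (-55, 0, 125) mm in the scanner's frame; its line of sight runs straight along the scanner's -x
- tin: bystander: loose round steel tin, 72 mm across, 110 mm tall; origin at the centre of its underside
- jar: bystander: loose round amber jar, 68 mm across, 100 mm tall; origin at the centre of its underside
- bowl: bystander: loose steel bowl, 110 mm across, 50 mm tall; origin at the centre of its underside

How it is judged (in metres and radians):
On the way, in this order (a step that is already met when the one before it is completed fails the run):
1. the scraper is held in the gripper at the plate (contact force between the fingers and scraper above 1 N and horizontal distance between scraper and plate below 0.13 m), for 0.1 s.
2. all four chips are off the plate, on the table ((x of chip0 in the frame of plate above 0.078 m or y of chip0 in the frame of plate above 0.078 m or x of chip0 in the frame of plate below -0.078 m or y of chip0 in the frame of plate below -0.078 m) and height (world z) of chip0 between -0.01 and 0.04 m and (x of chip1 in the frame of plate above 0.078 m or y of chip1 in the frame of plate above 0.078 m or x of chip1 in the frame of plate below -0.078 m or y of chip1 in the frame of plate below -0.078 m) and height (world z) of chip1 between -0.01 and 0.04 m and (x of chip2 in the frame of plate above 0.078 m or y of chip2 in the frame of plate above 0.078 m or x of chip2 in the frame of plate below -0.078 m or y of chip2 in the frame of plate below -0.078 m) and height (world z) of chip2 between -0.01 and 0.04 m and (x of chip3 in the frame of plate above 0.078 m or y of chip3 in the frame of plate above 0.078 m or x of chip3 in the frame of plate below -0.078 m or y of chip3 in the frame of plate below -0.078 m) and height (world z) of chip3 between -0.01 and 0.04 m), for 0.2 s.
3. the scraper is set down clear of the plate and the scanner, in the gripper, is lifted out of its holder (contact force between the fingers and scraper below 0.05 N and contact force between scraper and plate below 0.05 N and horizontal distance between scraper and plate above 0.08 m and height (world z) of scraper between -0.01 and 0.04 m and contact force between the fingers and scanner above 1 N and z of scanner in the frame of holder above 0.072 m), for 0.1 s.
At the end, for the whole second after the job is handed in: Scanner held still, clear of all else, window 105 to 195 mm from the code, its sight line passing the code's middle within 35 mm, within 47 degrees of straight down; chips on the table, centres 8 mm or more outside the plate; scraper released on the table, off the plate, over 80 mm from its middle (all of step 2 and contact force between the fingers and scanner above 1 N and x of code in the frame of scanner between -0.25 and -0.16 m and y of code in the frame of scanner between -0.035 and 0.035 m and z of code in the frame of scanner between 0.09 and 0.16 m and angle between scanner's own x axis and vertical below 0.82 rad and height (world z) of scanner_window above 0.08 m and contact force between scanner and holder below 0.05 N and contact force between each of scanner, scraper and plate below 0.05 N and contact force between each of scanner, the fingers and scraper below 0.05 N and height (world z) of scanner above 0.03 m and linear speed of scanner below 0.03 m/s and horizontal distance between scraper and plate above 0.08 m and height (world z) of scraper between -0.01 and 0.04 m); the arm keeps its last pose, push and grip.
It fails at once if the gripper touches a chip (contact force between any of the fingers, the arm and chip0 above 1 N or contact force between any of the fingers, the arm and chip1 above 1 N or contact force between any of the fingers, the arm and chip2 above 1 N or contact force between any of the fingers, the arm and chip3 above 1 N).
It fails at once if a bystander (tin, jar, bowl) is moved by more than 25 mm (distance of any of tin, jar, bowl from where it was at the start of the episode above 0.025 m).
It also fails if it takes over 59 s, if anything falls off the work surface, if the arm or the gripper's body presses on something with over 40 N, if the wrist force passes 120 N, or if a joint passes its speed limit or range.

## Working session

There is one attempt and no reset: what is moved stays moved. The work goes in short steps, Python scripts to look and compute and a tool call to move; the robot and the scene stay as the last step left them, time stands still between calls to the robot, and variables do not carry over. Pictures are saved under pics/ and viewed, at most 10 in all, crops included, and the job is handed in when it is done.

Besides the shell and the picture viewer there is one more tool, called as a command line: name --argument value ..., lists and objects as JSON in quotes. send_rows: Moves the arm, as the interface text tells. Its arguments: {"type":"object","properties":{"motion":{"type":"array"},"force":{"type":"number"}},"required":["motion"]}

```bash
mkdir -p pics; cat > h.py <<'E'
import numpy as np, cv2
from rig import get_obs, cams, arm
def ray(P,uv,shape=(420,560)):
    f=shape[0]/2/np.tan(np.radians(P["fov_y"])/2)
    d=(np.array(uv,float)-[P["cx"],P["cy"]])/f
    u=d.copy()
    for _ in range(20): u=d/(1+P["k1"]*(u@u))
    E=np.array(P["extrinsics"]);R=E[:3,:3];t=E[:3,3]
    return -R.T@t, R.T@np.array([u[0],-u[1],-1.])
def onz(P,uv,z):
    o,d=ray(P,uv); return o+d*(z-o[2])/d[2]
def proj(P,X):
    f=210/np.tan(np.radians(P["fov_y"])/2);E=np.array(P["extrinsics"])
    c=E[:3,:3]@np.array(X,float)+E[:3,3]; s=np.array([c[0],-c[1]])/-c[2]
    return s*(1+P["k1"]*(s@s))*f+[P["cx"],P["cy"]]
E
python3 - <<'E'
from h import *
np.set_printoptions(precision=1,suppress=True)
o=get_obs();print(o["tool_pos"],o["tool_rot"],o["opening"],arm.grasp_offset)
for n in("scene","top"):
    P=cams.camera_params(n);im=cams.read_camera(n);cv2.imwrite(f"pics/{n}0.png",im);print(n,P["fov_y"],P["k1"],ray(P,(280,210)))
E
```

```text
[174.4 625.7 230.4] [ 0.1  1.  -0.  -0. ] 85.70696416352907 -18.700000000000003
scene 51.72347509314908 -0.0849480086713887 (array([ 967. , -406.1,  901.8]), array([-0.4,  0.5, -0.8]))
top 54.35590225207773 -0.12031159486401838 (array([ 493.2,   62.7, 1236. ]), array([ 0.,  0., -1.]))
```

View pics/scene0.png

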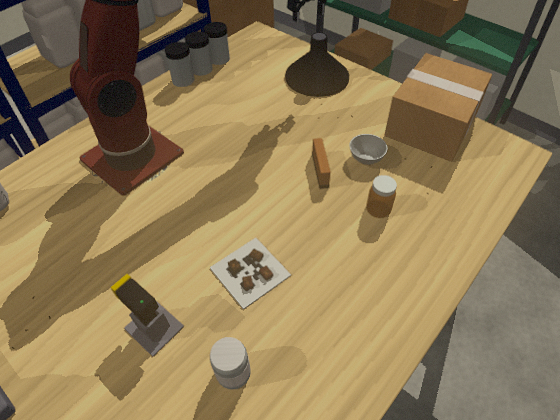

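View pics/top0.png

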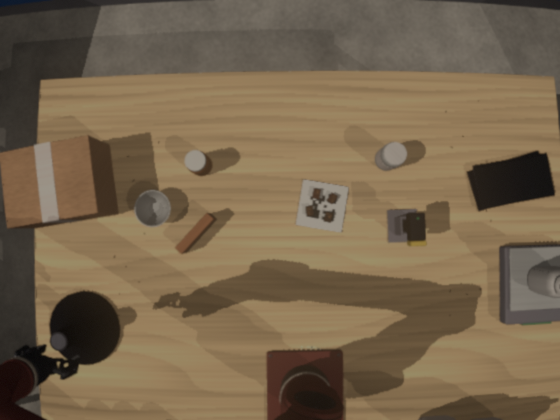

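```bash
python3 - <<'E'
from h import *
np.set_printoptions(precision=1,suppress=True)
im=cv2.imread("pics/top0.png");P=cams.camera_params("top")
hsv=cv2.cvtColor(im,cv2.COLOR_BGR2HSV)
def rect(mask,box,z,nm):
    m=np.zeros(mask.shape,np.uint8);x0,y0,x1,y1=box;m[y0:y1,x0:x1]=mask[y0:y1,x0:x1]*255
    cs,_=cv2.findContours(m,cv2.RETR_EXTERNAL,cv2.CHAIN_APPROX_NONE)
    c=max(cs,key=cv2.contourArea)[:,0,:]
    W=np.array([onz(P,p,z)[:2] for p in c],np.float32)
    r=cv2.minAreaRect(W);b=cv2.boxPoints(r)
    print(nm,"px",c.min(0),c.max(0),"centre",np.array(r[0]),"size",np.array(r[1]),"ang",round(r[2],1));print(b.tolist() if 0 else b)
H,S,V=hsv[...,0],hsv[...,1],hsv[...,2]
rect((S<60)&(V>110),(290,170,360,242),5,"plate")
b,g,r=[im[...,i].astype(int) for i in range(3)]
print("scr px",im[233,196],"wood",im[260,190],"chip",im[194,318],"hold",im[226,395],"nose",im[243,417],"head",im[225,416])
rect((V<150)&(S>140),(165,200,225,262),64,"scraper")
rect((S<90)&(V>50)&(V<140),(380,200,405,250),6,"flange")
rect((V<45),(395,205,435,242),145,"head")
rect((S>150)&(r>120)&(g>90)&(b<60),(400,234,435,255),145,"nose")
a=cv2.resize(im[160:260,160:300],None,fx=4,fy=4,interpolation=cv2.INTER_CUBIC)
c=cv2.resize(im[160:260,300:440],None,fx=5.6,fy=5.6,interpolation=cv2.INTER_CUBIC);cv2.imwrite("pics/c.png",c)
E
```

```text
plate px [296 180] [347 231] centre [550.8 -56. ] size [141.2 139.7] ang 79.9
[[ 469.7 -113.4]
 [ 607.2 -137.7]
 [ 631.9    1.3]
 [ 494.3   25.7]]
scr px [ 54  81 118] wood [ 95 131 154] chip [41 57 76] hold [61 67 75] nose [ 61 123 147] head [31 40 49]Traceback (most recent call last):
  File "<stdin>", line 16, in <module>
  File "<stdin>", line 8, in rect
ValueError: max() iterable argument is empty
```

```bash
python3 - <<'E'
from h import *
np.set_printoptions(precision=1,suppress=True)
im=cv2.imread("pics/top0.png");P=cams.camera_params("top")
hsv=cv2.cvtColor(im,cv2.COLOR_BGR2HSV)
def rect(mask,box,z,nm):
    m=np.zeros(mask.shape,np.uint8);x0,y0,x1,y1=box;m[y0:y1,x0:x1]=mask[y0:y1,x0:x1]*255
    cs,_=cv2.findContours(m,cv2.RETR_EXTERNAL,cv2.CHAIN_APPROX_NONE)
    if not cs: print(nm,"none");return
    c=max(cs,key=cv2.contourArea)[:,0,:]
    W=np.array([onz(P,p,z)[:2] for p in c],np.float32)
    r=cv2.minAreaRect(W);b=cv2.boxPoints(r)
    print(nm,"px",c.min(0),c.max(0),"centre",np.array(r[0]),"size",np.array(r[1]),"ang",round(r[2],1),b.ravel())
H,S,V=hsv[...,0],hsv[...,1],hsv[...,2]
b,g,r=[im[...,i].astype(int) for i in range(3)]
print(hsv[233,196],hsv[260,190],hsv[238,200])
rect((S>120)&(V<135),(165,200,225,262),64,"scraper")
rect((S<70)&(V>50)&(V<110),(380,200,404,250),6,"flange")
rect((V<60),(395,205,435,242),145,"head")
rect((S>130)&(r>110),(403,238,430,248),145,"nose")
a=cv2.resize(im[180:270,160:230],None,fx=5.6,fy=5.6,interpolation=cv2.INTER_CUBIC)
c=cv2.resize(im[180:270,365:435],None,fx=5.6,fy=5.6,interpolation=cv2.INTER_CUBIC);cv2.imwrite("pics/c.png",np.hstack([a,c]))
Q=cams.camera_params("scene")
# bystanders rough, base heights
for n,uv,z in(("tin",(394,154),110),("jar",(196,160),100),("bowl",(153,207),50)): print(n,onz(P,uv,z))
for n,uv,z in(("tin",(229,350),110),("jar",(384,185),100),("bowl",(368,147),50)): print(n,onz(Q,uv,z))
E
```

```text
[ 13 138 118] [ 18  98 154] [ 17 109  89]
scraper px [176 213] [214 252] centre [472.5 315.4] size [ 32.1 139.4] ang 47.2 [410.5 350.9 512.7 256.2 534.6 279.8 432.3 374.5]
flange px [387 210] [403 241] centre [ 487.6 -277.8] size [49.6 94.1] ang 89.0 [ 440.1 -301.8  534.2 -303.4  535.1 -253.8  441.  -252.2]
head px [403 213] [424 239] centre [ 486.1 -290.1] size [58.3 70.3] ang 89.0 [ 450.5 -318.6  520.7 -319.9  521.8 -261.6  451.5 -260.3]
nose px [408 241] [425 245] centre [ 440.1 -297.4] size [47.1 10.8] ang 88.9 [ 434.2 -320.9  445.  -321.1  445.9 -274.   435.1 -273.8]
tin [ 688.1 -251.3  110. ]
jar [678.5 305.  100. ]
bowl [549.8 443.5  50. ]
tin [ 688.7 -248.8  110. ]
jar [680.2 302.4 100. ]
bowl [548.1 442.3  50. ]
```

View pics/c.png

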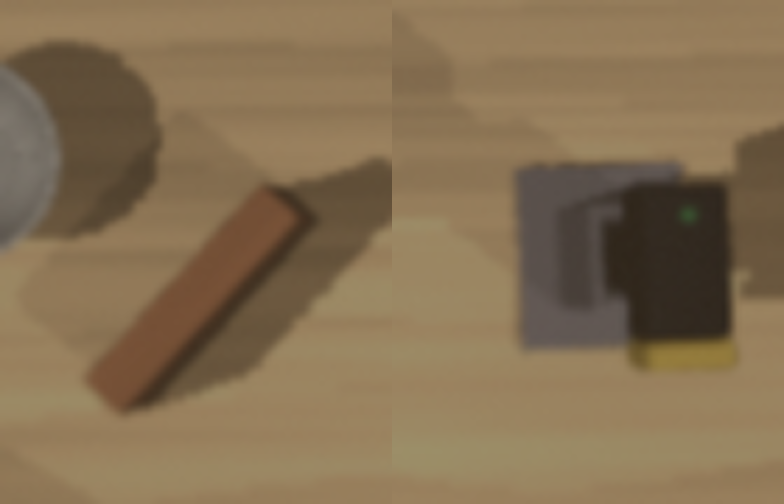

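```bash
python3 - <<'E'
from h import *
np.set_printoptions(precision=1,suppress=True)
from scipy.spatial.transform import Rotation as R
P=cams.camera_params("top")
q=np.array([onz(P,p,64)[:2] for p in((208.2,213.6),(213.6,218.4),(182.3,253.2),(175.2,247.9))])
print(q,q.mean(0),np.linalg.norm(q-np.roll(q,1,0),axis=1))
o=get_obs();M=R.from_quat(o["tool_rot"]).as_matrix();print(o["tool_pos"],np.degrees(np.arctan2(M[1,1],M[0,1])),M[:,2],o["time"])
print(np.array([onz(P,p,145)[:2] for p in((410.2,212.7),(425,212.7),(426.3,245.2),(410.8,245.2))]))
E
```

```text
[[528.3 277. ]
 [514.4 261.4]
 [415.  352.9]
 [430.4 373.6]] [472.  316.2] [137.6  20.9 135.   25.8]
[174.4 625.7 230.5] 74.42860295296337 [-0. -0. -1.] 0.1
[[ 522.1 -281.7]
 [ 521.5 -322.9]
 [ 433.6 -324.5]
 [ 434.5 -281.5]]
```

send_rows --motion '[[[37,-38.5,-10,-0.0595,1],[37,-38.5,-10,-0.0595,1],[37,-38.5,-10,-0.0595,1],[37,-38.5,-10,-0.0595,1],[37,-38.5,-10,-0.0595,1],[37,-38.5,-10,-0.0595,1],[37,-38.5,-10,-0.0595,1],[38.5,-40,-10,-0.0595,1],[0,0,0,0,1],[0,0,0,0,1]]]' --force 60

```text
time: 1.35
tool_pos: [471.5, 317.0, 151.0]
tool_rot: [0.365, 0.931, -0.0, -0.0]
contact_force: [-0.3, 1.7, -0.3]
opening: 85.2
gripper_force: 0.0
```

```bash
python3 - <<'E'
from h import *
from scipy.spatial.transform import Rotation as R
o=get_obs();M=R.from_quat(o["tool_rot"]).as_matrix();print(o["tool_pos"],np.degrees(np.arctan2(M[1,1],M[0,1])),o["qpos"],o["time"])
cv2.imwrite("pics/w1.png",cams.read_camera("wrist"))
E
```

```text
[471.51179421 316.95123175 151.04054264] 47.16910415159248 [-0.95387352  0.22816084  0.32761957  1.78429822 -0.08055469  1.14280531
  0.22262938] 1.35
```

View pics/w1.png

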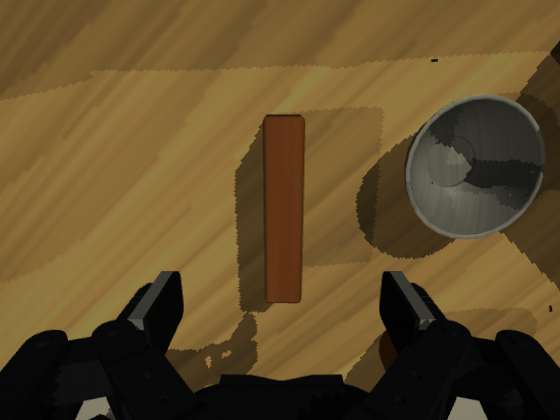

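```bash
python3 - <<'E'
from h import *
P=cams.camera_params("wrist")
q=np.array([onz(P,p,64)[:2] for p in((264.5,115),(304.5,115),(301,302),(267,302))])
print(q.round(1),q.mean(0),np.linalg.norm(q-np.roll(q,1,0),axis=1))
a=q[:2].mean(0)-q[2:].mean(0);print(np.degrees(np.arctan2(a[1],a[0])))
E
```

```text
[[411.5 357.2]
 [429.1 376.3]
 [531.  282.4]
 [513.2 263.2]] [471.18179121 319.76983745] [138.53993281  25.98839244 138.56127212  26.15864426]
137.2928669622956
```

send_rows --motion '[[[0,2.5,-40,0,1],[0,0,-40,0,1],[0,0,-25,0,1],[0,0,-14,0,1],[0,0,0,0,1],[0,0,0,0,-1],[0,0,0,0,-1],[0,0,0,0,-1],[0,0,0,0,-1],[0,0,0,0,-1]]]' --force 60

```text
time: 2.65
tool_pos: [472.4, 319.3, 33.0]
tool_rot: [0.365, 0.931, 0.0, 0.0]
contact_force: [-1.9, -1.4, 6.7]
opening: 27.2
gripper_force: 59.9
```

send_rows --motion '[[[0,0,30,0,-1],[0,0,20,0,-1],[12,-34.5,0,0.0715,-1],[12,-34.5,0,0.0715,-1],[12,-34.5,0,0.0715,-1],[12,-34.5,0,0.0715,-1],[12,-34.5,0,0.0715,-1],[12,-34.5,0,0.0715,-1],[12,-34.5,0,0.0715,-1],[12,-34.5,0,0.0715,-1],[0,0,0,0,-1],[0,0,-10,0,-1]]]'

```text
time: 4.15
tool_pos: [568.3, 43.6, 72.3]
tool_rot: [0.088, 0.996, 0.0, 0.0]
contact_force: [-0.8, 0.4, -1.3]
opening: 27.2
gripper_force: 59.4
```

send_rows --motion '[[[0,0,-20,0,-1],[0,0,-13,0,-1],[0,0,0,0,-1]]]'

```text
time: 4.53
tool_pos: [566.8, 43.8, 37.9]
tool_rot: [0.087, 0.996, -0.0, -0.001]
contact_force: [0.3, 0.0, -0.5]
opening: 26.8
gripper_force: 59.4
```

```bash
python3 - <<'E'
from h import *
from scipy.spatial.transform import Rotation as R
o=get_obs();M=R.from_quat(o["tool_rot"]).as_matrix();print(o["tool_pos"],np.degrees(np.arctan2(M[1,1],M[0,1])),o["time"])
cv2.imwrite("pics/s2.png",cv2.resize(cams.read_camera("scene")[200:340,160:360],None,fx=4,fy=4))
E
```

```text
[566.81928176  43.79547875  37.93965143] 79.98250859129547 4.525
```

View pics/s2.png

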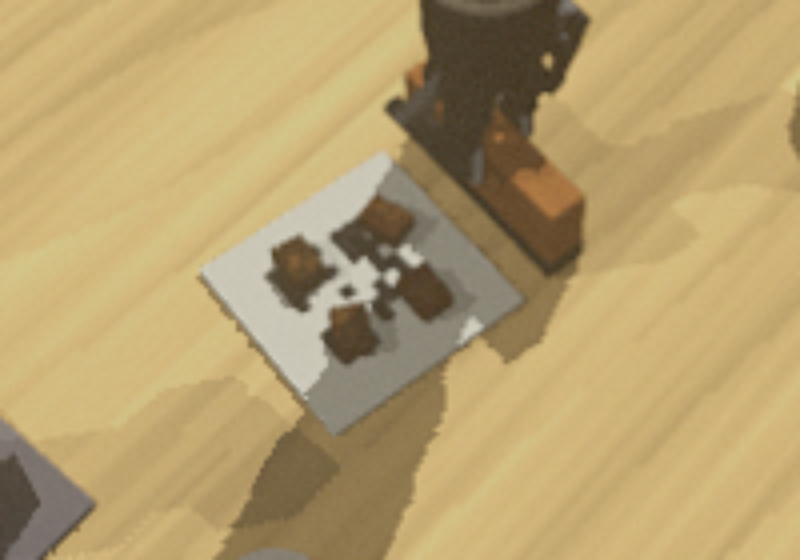

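send_rows --motion '[[[0,0,3,0,-1],[0,0,0,0,-1],[-1.7,-9.8,0,0,-1],[-1.7,-9.8,0,0,-1],[-1.7,-9.8,0,0,-1],[-1.7,-9.8,0,0,-1],[-1.7,-9.8,0,0,-1],[-1.7,-9.8,0,0,-1],[-1.7,-9.8,0,0,-1],[-1.7,-9.8,0,0,-1],[-1.7,-9.8,0,0,-1],[-1.7,-9.8,0,0,-1]]]'

```text
time: 6.08
tool_pos: [550.9, -55.5, 42.3]
tool_rot: [0.088, 0.996, -0.0, 0.0]
contact_force: [0.2, 0.2, -1.2]
opening: 27.3
gripper_force: 59.4
```

send_rows --motion '[[[-1.7,-9.8,0,0,-1],[-1.7,-9.8,0,0,-1],[-1.7,-9.8,0,0,-1],[-1.7,-9.8,0,0,-1],[-1.7,-9.8,0,0,-1],[-1.7,-9.8,0,0,-1],[-1.7,-9.8,0,0,-1],[-1.7,-9.8,0,0,-1],[-1.7,-9.8,0,0,-1],[0,0,0,0,-1]]]'

```text
time: 7.32
tool_pos: [535.5, -144.2, 42.3]
tool_rot: [0.089, 0.996, -0.0, 0.0]
contact_force: [0.6, -0.1, -0.7]
opening: 26.8
gripper_force: 59.5
```

```bash
python3 - <<'E'
from h import *
cv2.imwrite("pics/s3.png",cv2.resize(cams.read_camera("scene")[200:340,110:310],None,fx=4,fy=4))
cv2.imwrite("pics/t3.png",cams.read_camera("top"))
E
```

```text
(no output)
```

View pics/s3.png

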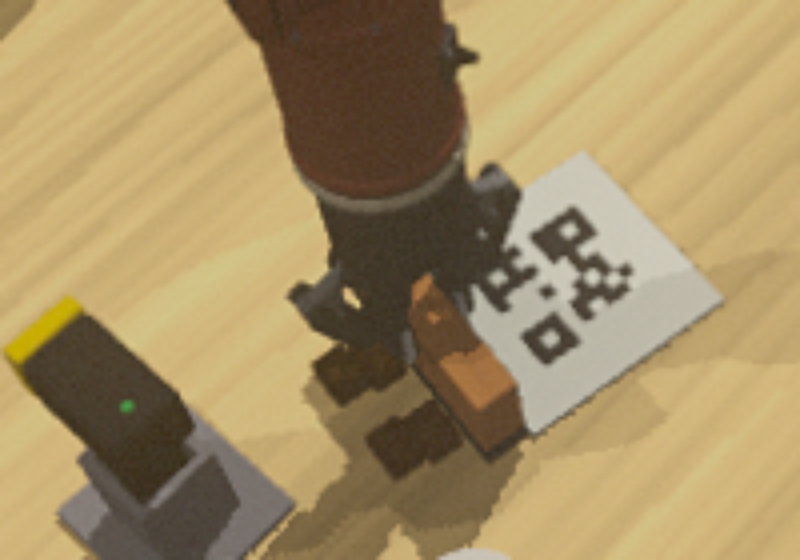

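send_rows --motion '[[[0,3,15,0,-1],[0,5,25,0,-1],[3,36,0,0,-1],[3,36,0,0,-1],[3,36,0,0,-1],[3,36,0,0,-1],[3,36,0,0,-1],[3,36,0,0,-1],[3,36,0,0,-1],[3,36,0,0,-1],[0,0,0,0,-1],[0,0,-20,0,-1]]]'

```text
time: 8.93
tool_pos: [561.0, 153.7, 64.3]
tool_rot: [0.087, 0.996, 0.001, 0.002]
contact_force: [0.6, -0.5, -2.0]
opening: 27.8
gripper_force: 59.6
```

send_rows --motion '[[[0,0,-20,0,-1],[0,0,-5,0,-1],[0,0,-3,0,-1],[0,0,0,0,-1]]]'

```text
time: 9.43
tool_pos: [560.1, 152.9, 35.0]
tool_rot: [0.088, 0.996, 0.0, 0.0]
contact_force: [0.4, 0.5, -1.8]
opening: 27.2
gripper_force: 59.5
```

send_rows --motion '[[[0,0,-1.5,0,-1],[0,0,0,0,-1],[0,0,0,0,1],[0,0,0,0,1],[0,0,0,0,1],[0,0,0,0,1],[0,0,40,0,1],[0,0,50,0,1],[0,0,60,0,1],[0,0,60,0,1],[0,0,0,0,1]]]'

```text
time: 10.8
tool_pos: [562.1, 153.4, 248.3]
tool_rot: [0.088, 0.996, 0.002, 0.004]
contact_force: [-0.2, -0.1, -1.1]
opening: 85.7
gripper_force: 0.0
```

```bash
python3 - <<'E'
from h import *
print(get_obs()["tool_pos"],get_obs()["time"])
im=cams.read_camera("top");cv2.imwrite("pics/t4.png",im)
P=cams.camera_params("top")
hsv=cv2.cvtColor(im,cv2.COLOR_BGR2HSV)
a=im[150:270,240:440];cv2.imwrite("pics/t4c.png",cv2.resize(a,None,fx=4,fy=4,interpolation=cv2.INTER_CUBIC))
E
```

```text
[562.13875494 153.43314324 248.27214001] 10.8
```

View pics/t4c.png

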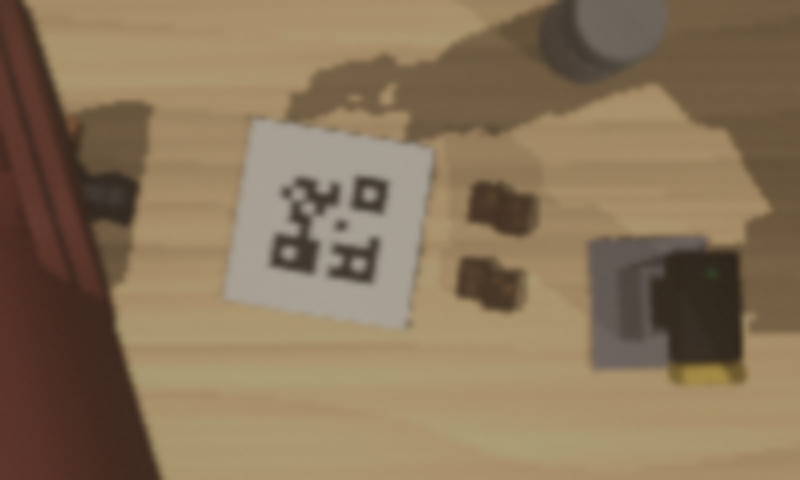

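send_rows --motion '[[[-6.3,-45.3,0,0.0175,1],[-6.3,-45.3,0,0.0175,1],[-6.3,-45.3,0,0.0175,1],[-6.3,-45.3,0,0.0175,1],[-6.3,-45.3,0,0.0175,1],[-6.3,-45.3,0,0.0175,1],[-6.3,-45.3,0,0.0175,1],[-6.3,-45.3,0,0.0175,1],[-6.3,-45.3,0,0.0175,1],[-6.3,-45.3,0,0.0175,1],[0,0,0,0,1],[0,0,0,0,1]]]'

```text
time: 12.35
tool_pos: [496.4, -299.3, 241.5]
tool_rot: [0.0, 1.0, 0.0, -0.001]
contact_force: [0.9, 0.4, -0.4]
opening: 85.4
gripper_force: 0.0
```

```bash
python3 - <<'E'
from h import *
from scipy.spatial.transform import Rotation as R
o=get_obs();M=R.from_quat(o["tool_rot"]).as_matrix();print(o["tool_pos"],np.degrees(np.arctan2(M[1,1],M[0,1])),o["qpos"],o["time"])
cv2.imwrite("pics/w5.png",cams.read_camera("wrist"))
E
```

```text
[ 496.43598598 -299.2847111   241.54463304] 89.94477059126636 [-0.10225973  0.20813289  0.66434332  1.65285606 -0.13137832  1.32805737
  2.15336753] 12.35
```

View pics/w5.png

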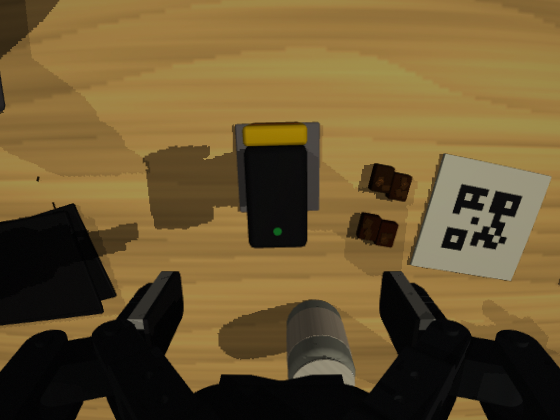

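```bash
python3 - <<'E'
from h import *
P=cams.camera_params("wrist")
q=np.array([onz(P,p,151)[:2] for p in((244,128),(306.5,128),(307.5,247),(248,247))])
print(q.round(1),q.mean(0),np.linalg.norm(q-np.roll(q,1,0),axis=1))
print(np.array([onz(P,p,6)[:2] for p in((236,123),(320,122),(319,210))]).round(1))
im=cams.read_camera("wrist");hsv=cv2.cvtColor(im,cv2.COLOR_BGR2HSV)
m=cv2.inRange(hsv,(18,150,100),(35,255,255));m[200:]=0;m[:100]=0;m[:,:220]=0;m[:,330:]=0
c=max(cv2.findContours(m,0,1)[0],key=cv2.contourArea);b=cv2.boxPoints(cv2.minAreaRect(c));print(b)
E
```

```text
[[ 434.4 -323.3]
 [ 434.4 -281.7]
 [ 520.  -279. ]
 [ 520.1 -322.9]] [ 477.20668893 -301.73496678] [85.68105004 41.6582069  85.68854101 43.88881458]
[[ 437.7 -347.1]
 [ 436.7 -256.6]
 [ 535.6 -254.6]]
[[242.71281  125.226524]
 [305.84598  123.6867  ]
 [306.31445  142.89478 ]
 [243.1813   144.4346  ]]
```

send_rows --motion '[[[0.5,-2,-40,0,1],[0,0,-40,0,1],[0,0,-30,0,1],[0,0,-16,0,1],[0,0,-5,0,1],[0,0,0,0,-1],[0,0,0,0,-1],[0,0,0,0,-1],[0,0,0,0,-1],[0,0,0,0,-1]]]' --force 60

```text
time: 13.7
tool_pos: [498.2, -302.5, 113.1]
tool_rot: [0.0, 1.0, -0.0, 0.001]
contact_force: [0.3, 0.2, 6.8]
opening: 43.4
gripper_force: 61.5
```

send_rows --motion '[[[0,0,5,0,-1],[0,0,10,0,-1],[0,0,15,0,-1],[0,0,15,0,-1],[0,0,15,0,-1],[0,0,15,0,-1],[0,0,15,0,-1],[0,0,10,0,-1],[0,0,0,0,-1],[0,0,0,0,-1]]]'

```text
time: 14.95
tool_pos: [497.0, -301.9, 211.3]
tool_rot: [0.0, 1.0, 0.0, -0.0]
contact_force: [-0.3, 0.2, -2.7]
opening: 43.3
gripper_force: 60.8
```

```bash
python3 - <<'E'
from h import *
print(get_obs()["tool_pos"],get_obs()["time"])
cv2.imwrite("pics/s6.png",cv2.resize(cams.read_camera("scene")[220:400,50:270],None,fx=3.3,fy=3.3,interpolation=cv2.INTER_CUBIC))
E
```

```text
[ 496.98829863 -301.88175926  211.28058433] 14.95
```

View pics/s6.png

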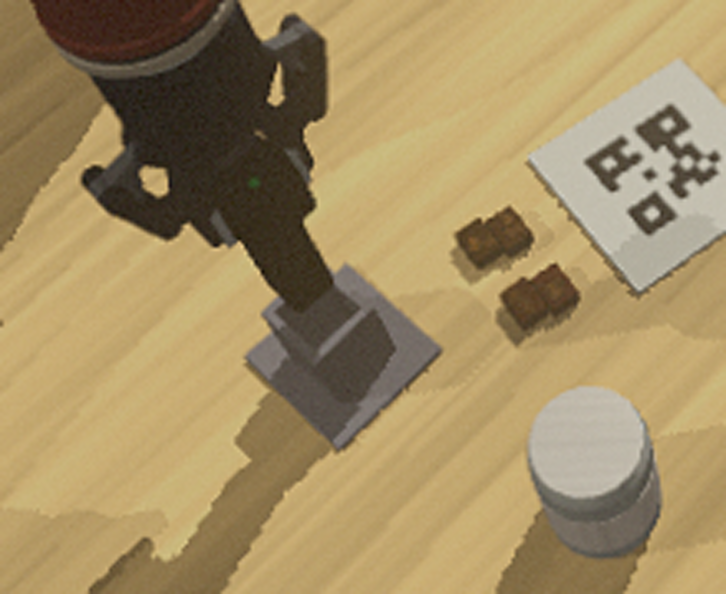

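send_rows --motion '[[[20,0,0,0,-1],[35,0,0,0,-1],[0,0,0,0,-1],[0,0,-30,0,-1],[0,0,-25,0,-1],[0,0,-10,0,-1],[0,0,0,0,-1],[-6,0,0,0,-1],[-5,0,0,0,-1],[-7,0,1,0,-1],[-7,0,1,0,-1]]]' --force 25

```text
time: 16.38
tool_pos: [528.4, -302.5, 150.2]
tool_rot: [0.0, 1.0, -0.001, 0.002]
contact_force: [4.6, -1.2, -0.7]
opening: 43.4
gripper_force: 56.3
```

send_rows --motion '[[[-7,0,1,0,-1],[-6,0,0.6,0,-1],[-8.6,0,-1.7,0,-1],[-8.6,0,-1.7,0,-1],[-8.6,0,-1.8,0,-1],[-7.5,0,-4,0,-1],[-7.5,0,-4,0,-1],[-7.5,0,-4.5,0,-1]]]'

```text
time: 17.38
tool_pos: [465.4, -302.1, 132.5]
tool_rot: [0.0, 1.0, -0.0, 0.0]
contact_force: [3.7, 0.4, 5.7]
opening: 43.8
gripper_force: 56.0
```

```bash
python3 - <<'E'
from h import *
print(get_obs()["tool_pos"],get_obs()["gripper_force"],get_obs()["time"])
cv2.imwrite("pics/s7.png",cv2.resize(cams.read_camera("scene")[220:400,50:270],None,fx=3.3,fy=3.3,interpolation=cv2.INTER_CUBIC))
w=cams.read_camera("wrist");cv2.imwrite("pics/w7.png",w)
a=cv2.imread("pics/s7.png");cv2.imwrite("pics/m7.png",cv2.resize(np.hstack([cv2.resize(a,(560,458))[:420],w]),(800,300)))
E
```

```text
[ 465.41333664 -302.12209997  132.48619733] 56.049655079841614 17.375
```

send_rows --motion '[[[-7,0,-7.5,0,-1],[-7,0,-7.5,0,-1],[-5,0,-6,0,-1],[0,0,0,0,-1],[-7,0,12,0,-1],[-10,0,30,0,-1],[0,0,50,0,-1],[0,0,50,0,-1],[0,0,0,0,-1],[0,0,0,0,-1]]]' --force 60

```text
time: 18.73
tool_pos: [428.9, -301.7, 253.0]
tool_rot: [0.0, 1.0, 0.0, -0.001]
contact_force: [-0.2, -0.3, -3.2]
opening: 43.6
gripper_force: 59.0
```

```bash
python3 - <<'E'
from h import *
print(get_obs()["tool_pos"],get_obs()["gripper_force"],get_obs()["time"])
s=cams.read_camera("scene");cv2.imwrite("pics/s8.png",s)
w=cams.read_camera("wrist");cv2.imwrite("pics/w8.png",w)
u,v=proj(cams.camera_params("scene"),get_obs()["tool_pos"]).astype(int);print(u,v)
x0,y0=max(u-65,0),v-60;print(x0,y0)
a=cv2.resize(s[y0:y0+130,x0:x0+130],(420,420),interpolation=cv2.INTER_CUBIC)
cv2.imwrite("pics/m8.png",np.hstack([a,cv2.resize(w[:,:],(380,285)).copy() if 0 else cv2.copyMakeBorder(cv2.resize(w,(380,285)),0,135,0,0,cv2.BORDER_CONSTANT)]))
E
```

```text
[ 428.92705464 -301.73753131  252.98334647] 59.027230739593506 18.725
100 250
35 190
```

View pics/m8.png

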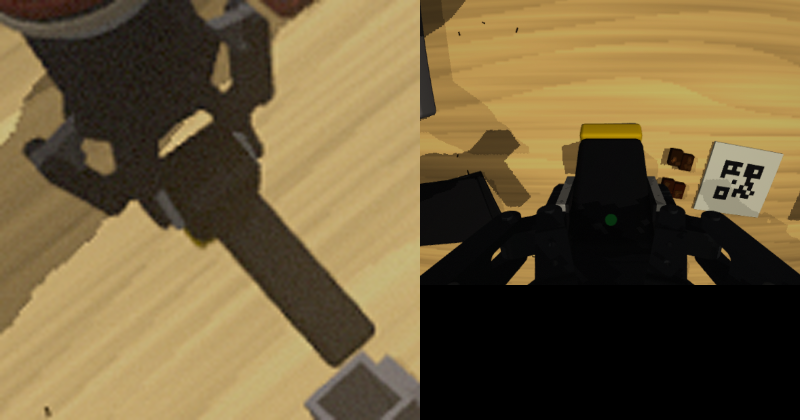

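```bash
python3 - <<'E'
from h import *
np.set_printoptions(precision=1,suppress=True)
P=cams.camera_params("scene");G=np.array(get_obs()["tool_pos"])+[0,0,24]
for p in((352,348),(372,330),(333,365)):
    o,d=ray(P,(35+p[0]/3.23,190+p[1]/3.23))
    y=G[1]+{352:0,372:15,333:-15}[p[0]]
    X=o+d*(y-o[1])/d[1];v=X-G
    print(X,np.hypot(v[0],v[2]),"theta",90+np.degrees(np.arctan2(v[2],v[0]))-np.degrees(np.arctan2(7,130)))
Q=cams.camera_params("wrist");w=cv2.imread("pics/w8.png")
m=cv2.inRange(cv2.cvtColor(w,cv2.COLOR_BGR2HSV),(18,150,80),(38,255,255));m[260:]=0;m[:,:200]=0;m[:,350:]=0
c=max(cv2.findContours(m,0,1)[0],key=cv2.contourArea)[:,0];
for r in range(c[:,1].min(),c[:,1].max()+1,3):
    xs=np.where(m[r])[0]; 
    if len(xs)<5: continue
    o,d=ray(Q,(xs[0],r));_,e=ray(Q,(xs[-1]+1,r));t=44/np.linalg.norm(d-e);print(r,xs[0],xs[-1],o+t*(d+e)/2-G)
E
```

```text
[ 541.  -301.5  210. ] 130.29547345849602 theta 56.37831408121125
[ 538.9 -286.5  207.2] 129.9495019416337 theta 54.85079010914307
[ 548.1 -316.5  220.9] 131.43564780651673 theta 62.03064628391444
182 241 321 [-36.9   0.4 -63.6]
185 237 325 [-39.    0.3 -46.7]
188 236 326 [-38.4   0.3 -42.7]
191 235 326 [-37.5   0.1 -40.5]
194 235 327 [-36.5   0.3 -38.4]
197 235 327 [-35.2   0.3 -38. ]
200 235 327 [-33.8   0.3 -37.6]
203 235 327 [-32.4   0.3 -37.2]
206 236 326 [-30.1   0.3 -40.2]
```

send_rows --motion '[[[15,17,0,0,-1],[29,31,0,0,-1],[29,31,0,0,-1],[29,31,0,0,-1],[29,31,0,0,-1],[29,31,0,0,-1],[29,31,0,0,-1],[29,31,0,0,-1],[13,12,0,0,-1],[0,0,-35,0,-1],[0,0,-35,0,-1],[0,0,-17,0,-1]]]'

```text
time: 20.32
tool_pos: [659.1, -56.7, 163.7]
tool_rot: [0.001, 1.0, -0.0, -0.002]
contact_force: [-0.7, 0.4, -3.0]
opening: 43.1
gripper_force: 58.8
```

send_rows --motion '[[[0,0,0,0,-1],[0,0,0,0,-1],[0,0,0,0,-1]]]'

```text
time: 20.7
tool_pos: [661.6, -56.3, 168.2]
tool_rot: [0.0, 1.0, 0.0, 0.001]
contact_force: [-0.6, -0.5, -2.0]
opening: 43.3
gripper_force: 58.7
```

```bash
python3 - <<'E'
from h import *
np.set_printoptions(precision=1,suppress=True)
ob=get_obs();print(ob["tool_pos"],ob["gripper_force"],ob["time"],np.abs(ob["qvel"]).max())
G=np.array(ob["tool_pos"])+[0,0,24]
s=cams.read_camera("scene");cv2.imwrite("pics/s9.png",s);t=cams.read_camera("top");cv2.imwrite("pics/t9.png",t)
# yellow nose in top & scene
for n,im in(("scene",s),("top",t)):
    P=cams.camera_params(n);h=cv2.cvtColor(im,cv2.COLOR_BGR2HSV)
    th=np.radians(58);Wn=G+[-65*np.cos(th)+5*np.sin(th),0,-65*np.sin(th)-5*np.cos(th)]
    F=G+[10*0+130*np.sin(th)+7*np.cos(th),0,-130*np.cos(th)+7*np.sin(th)]
    print(n,"pred window",proj(P,Wn),"foot",proj(P,F),"G",proj(P,G))
# chips and scraper in top view
P=cams.camera_params("top");g=cv2.cvtColor(t,cv2.COLOR_BGR2HSV)
m=((g[...,2]<80)).astype(np.uint8)*255;m[:,:345]=0;m[:,378:]=0;m[:185]=0;m[240:]=0
for c in cv2.findContours(m,0,1)[0]:
    if cv2.contourArea(c)<20: continue
    W=np.array([onz(P,p,14)[:2] for p in c[:,0]],np.float32);r=cv2.minAreaRect(W)
    d=np.array(r[0])-[551,-56];a=np.radians(-10);print("chips",r,"plate xy",d@[np.cos(a),np.sin(a)],d@[-np.sin(a),np.cos(a)])
E
```

```text
[661.6 -56.3 168.2] 58.74216020107269 20.7 0.007242682833768422
scene pred window [273.8 260.1] foot [329.  302.1] G [284.6 252.8]
top pred window [326.1 173.5] foot [324.8 121.8] G [328.2 159. ]
chips ((529.5792846679688, -175.99464416503906), (48.92037582397461, 166.55120849609375), 83.91570281982422) plate xy -0.25843524500105974 -121.89132407540087
```

```bash
python3 - <<'E'
from h import *
np.set_printoptions(precision=1,suppress=True)
ob=get_obs();G=np.array(ob["tool_pos"])+[0,0,24]
P=cams.camera_params("scene");s=cv2.imread("pics/s9.png");V=s.max(2)
m=(V<75).astype(np.uint8)*255;m[:,:270]=0;m[:250]=0;m[330:]=0;m[:,360:]=0
n,l,st,_=cv2.connectedComponentsWithStats(m);k=1+np.argmax(st[1:,4]);print(st[k])
ys,xs=np.where(l==k);pts=np.c_[xs,ys].astype(np.float32)
g=proj(P,G);far=pts[np.argsort(-((pts-g)**2).sum(1))[:6]];print(far)
for th in(48,53,58,63,68):
    t=np.radians(th);C=lambda x,y,z:proj(P,G+[(x-10)*np.cos(t)-(z-130)*np.sin(t),y,(x-10)*np.sin(t)+(z-130)*np.cos(t)])
    print(th,"foot corners (+x:-y,+y ; -x:-y)",C(17,-15,0),C(17,15,0),C(-17,-15,0),C(-17,15,0))
print("\n".join("".join("#" if v<75 else "+" if v<110 else "." for v in r) for r in V[276:326:1,295:350]))
E
```

```text
[270 250  58  57 697]
[[327. 305.]
 [326. 305.]
 [324. 306.]
 [325. 305.]
 [323. 306.]
 [324. 305.]]
48 foot corners (+x:-y,+y ; -x:-y) [318.5 307.9] [327.7 297.6] [309.1 306.8] [318.1 296.8]
53 foot corners (+x:-y,+y ; -x:-y) [321.5 307.9] [330.7 297.4] [312.7 307.9] [321.7 297.7]
58 foot corners (+x:-y,+y ; -x:-y) [324.2 307.4] [333.5 296.8] [316.1 308.5] [325.2 298.3]
63 foot corners (+x:-y,+y ; -x:-y) [326.7 306.6] [336.  295.9] [319.4 308.9] [328.5 298.5]
68 foot corners (+x:-y,+y ; -x:-y) [328.8 305.4] [338.2 294.6] [322.4 308.8] [331.6 298.3]
####++++++++++++++++++.................................
#++#####+++++++++++++++................................
###++#+++#++#+++++++++#+...............................
+##+#+#++++++++++++++++#+..............................
.+#+#+#+#+++#+#+++++++++#+.............................
..+#+#+#+#+++++++++++++++++............................
...###++##+++#++++++++++++++...........................
....##+##+#+++++++++++#++++#+..........................
.....#####+#+++++++++++++++##..........................
.....+#+##+#++#+++++++++++++++..........
[... 1555 characters left out ...]
............................
.......................................................
.......................................................
.......................................................
.......................................................
.......................................................
.......................................................
.......................................................
.......................................................
.......................................................
.......................................................
.......................................................
.......................................................
```

```bash
python3 -c "
from rig import arm
print(arm.finish_job())"
```

```text
the job is handed in; nothing more can be done
None
```

I handed the job in, but the interface gave no verdict. All four chips are swept off the plate and the scraper is on the table about 20 cm from its middle. The scanner is held still about 15 cm from the code by my estimate, aimed at its middle about 30° off straight down; the tilt was set by levering the handle on the holder's edge, because the moves only turn about the vertical.

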